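# Feel along the sprung seats of a sample magazine

## Robot

A 6-joint arm with a two-finger parallel gripper is mounted at the origin on the work surface. World frame = base frame: x ahead of the robot, y to its left, z up, the work surface at z = 0. Lengths are in m, angles in rad, forces in N, time in s.
With the tool pointing down it reaches from about 0.4 to 0.825 m from the base axis. Payload 7 kg.
Tool frame: the origin (TCP) lies on the centre line of the jaws, within the pads' length; the fingertips stand tip_reach ahead of it and the grasp point (between the pads) is the TCP (tip_reach is the distance from the TCP to the fingertips, in m); z points along the fingers, y is the line along which they close (so a half turn about z gives the same grasp; the last joint's range is limited). The gripper opens to 88 mm and grips with 3 to 60 N. Pads are 19 mm wide; open, the fingers measure 130 mm over their backs; the gripper's body (78 mm by 193 mm) begins 47 mm behind the grasp point.
Start: joints at [1.391, 0.359, 0.012, 0, -1.224, -0.288], TCP at [0.304, 0.602, 0.246] pointing down, gripper open.
Joint ranges: [-3.07, 3.07], [-1.43, 2.12], [-1.02, 1.25], [-3.03, 1.67], [-3.05, -0], [-3.03, 3.03]. Speed limits (rad/s): [2.39, 2.39, 3.01, 3.14, 3.14, 3.14].

## Interface

Orientations are given as [roll, pitch, yaw] about the fixed x, y, z axes, in that order (R = Rz(yaw) Ry(pitch) Rx(roll)).
In Python, from station import get_state, grab_frame, calibration, job_done, find_in, mark_of, tip_reach gives the robot as it stands.
- The arm moves only by the shell command python3 -m handwheel 'ROWS' [OPENING] [FORCE]. ROWS is JSON, a list of rows, each an object with "delta_pos": the shift along the world's x, y, z in units of 30 mm (1.0 is 30 mm), a list of three; "dr": the turn, a rotation vector about the world's x, y, z in degrees, a list of three. In form: [{"delta_pos": [tx, ty, tz], "dr": [rx, ry, rz]}, ...]. A call has 1 to 10 rows; each row shifts and turns the commanded pose from where the row before left it; what a row does not reach is not made up. A row lasts 1/10 s, in which the tool goes at most 50 mm and 8.59 degrees, less where a joint would pass 70% of its speed; a pose out of reach is approached as far as the arm can. A call is refused whole if a number of a shift passes 1 or a number of a turn 8.59, either way. A call with a gripper value outside its range is refused whole. OPENING is the closure, from -1 (fully open) to 1 (shut), set as the call begins (- or left out, the last holds). The fingers move at their own pace and stop on an object; FORCE is the grip in N (left out, the last holds). Time passes only in rows, so rows that do not move let the fingers close. It gives the time, the measured TCP pose, the force, the opening and the grip force at its end, in the units of the state.
- get_state(): the state, without advancing time (a new reading comes with each control period).
- grab_frame(name): name is "scene" or "side" or "wrist"; returns the picture (480x640x3 uint8, red, green, blue); there is no depth.
- calibration(name): a dict with "fx", "fy", "cx", "cy" (pixels), "extrinsics" (4x4, takes a point from world to camera coordinates). Camera axes: x right, y down, z forward; pixel columns grow to the right and rows downward; lengths in m; the calibration is good to about 2 mm. A picture is of the moment at which its call begins: read the wrist's pose just before it. calibration takes no time and is no camera call; for the wrist camera it gives the pose at the moment of the call.
- job_done(): hands the job in; it is judged then, once.
Trained networks look in the newest picture that a camera, given by its name, has taken for a name from the list of things; names that differ only in an ending like _2 or _b are one class to them, and where a whole thing is asked for, a point or a joint stands for the part that bears it (a point fixed in the world has none). Each returns a list of dicts, best first, with "conf" (0 to 1); they miss things now and then, are a little off and sometimes report something else, mostly with a low value. They report only what shows in the picture. A call takes as long as a camera call. They do not tell look-alikes from the thing itself.
- find_in(camera, query): "location" ([column, row] in pixels, amid what is visible of it).
- mark_of(camera, query): "location" ([column, row] in pixels: a listed point, or the origin of a listed thing).
The state is a dict: "t": time; "q": joint angles; "qd": joint speeds; "joint_efforts": joint torques, N m; "eef_pos": TCP position; "ee_rot": TCP orientation; "force": force on the tool from outside, world axes, zero at the start; "moment": the same for the moment, N m; "width": finger opening in m; "gripper_force": force on a finger pad.
Only numpy, scipy, OpenCV 4.12 (cv2) and the standard library are available. Lean on these libraries where they do the work, as an engineer would, in place of code of your own. Each camera call takes 0.05 s, during which the arm holds its last target. There are 200 camera calls.

## Task

Check that no seat of the sample magazine sticks: with the fingertips, go along its curved row of five sprung seats, from the wide one at one end to the far end, touching each in its turn so that it alone dips a few millimetres and springs back. Press gently, never down to a seat's bottom stop, and leave the crucible, sieve and tin where they stand. Finish with all five seats up and the hand clear.

Things in the scene. Friction and masses are not known exactly. Their poses are not given: they have to be found in the camera images.
- magazine: Sample magazine of a thermal analyser: aluminium block on a black foot, 220 x 110 x 30 mm (local x, y, z), fixed to the desk, at any yaw. Origin: centre of its underside, its flat top is at z = +30 mm. Five sprung steel seats stand in a gently curved row along its length, 41 mm apart from centre to centre.
- seat1_top (a point): Centre of the flat round top of the wide end seat, a steel disc head 30 mm in diameter, the only wide one, at one end of the row; 14 mm above the magazine's top (44 mm above the desk) when up; at (-76, -7) mm in the magazine's frame. Moves with the seat.
- seat1 (a joint): How far the wide end seat is pressed straight down (m): 0 = up, at rest; 0.009 = down on its bottom stop. Spring about 0.9 N at first and 0.6 N more for each mm (about 3.3 N at 4 mm); springs back up by itself when let go.
- seat2_top (a point): Centre of the flat round top of the second seat, a steel disc head 18 mm in diameter, number 2 counted from the wide one; 14 mm above the magazine's top (44 mm above the desk) when up; at (-40, 12) mm in the magazine's frame. Moves with the seat.
- seat2 (a joint): How far the second seat is pressed straight down (m): 0 = up, at rest; 0.009 = down on its bottom stop. Spring about 0.9 N at first and 0.6 N more for each mm (about 3.3 N at 4 mm); springs back up by itself when let go.
- seat3_top (a point): Centre of the flat round top of the third seat, a steel disc head 18 mm in diameter, number 3 counted from the wide one; 14 mm above the magazine's top (44 mm above the desk) when up; at (0, 18) mm in the magazine's frame. Moves with the seat.
- seat3 (a joint): How far the third seat is pressed straight down (m): 0 = up, at rest; 0.009 = down on its bottom stop. Spring about 0.9 N at first and 0.6 N more for each mm (about 3.3 N at 4 mm); springs back up by itself when let go.
- seat4_top (a point): Centre of the flat round top of the fourth seat, a steel disc head 18 mm in diameter, number 4 counted from the wide one; 14 mm above the magazine's top (44 mm above the desk) when up; at (40, 12) mm in the magazine's frame. Moves with the seat.
- seat4 (a joint): How far the fourth seat is pressed straight down (m): 0 = up, at rest; 0.009 = down on its bottom stop. Spring about 0.9 N at first and 0.6 N more for each mm (about 3.3 N at 4 mm); springs back up by itself when let go.
- seat5_top (a point): Centre of the flat round top of the last seat, a steel disc head 18 mm in diameter, number 5 counted from the wide one, at the other end of the row; 14 mm above the magazine's top (44 mm above the desk) when up; at (76, -7) mm in the magazine's frame. Moves with the seat.
- seat5 (a joint): How far the last seat is pressed straight down (m): 0 = up, at rest; 0.009 = down on its bottom stop. Spring about 0.9 N at first and 0.6 N more for each mm (about 3.3 N at 4 mm); springs back up by itself when let go.
- crucible: Loose white ceramic crucible, 22 mm across and 20 mm high, 20 g, standing on the magazine's top at about (0, -37) mm in its frame, on the hollow side of the curved row, about 55 mm from the middle seat. Bystander. Origin: centre of its underside.
- sieve: Loose brass test sieve, 76 mm across, 40 mm high, standing on the desk at one side of the magazine. Bystander. Origin: centre of its underside.
- tin: Loose round brass lidded tin, 68 mm across, 48 mm high with its knob, standing on the desk at one side of the magazine. Bystander. Origin: centre of its underside.
Things that resemble listed ones, but are neither listed nor needed, are in the scene too. There is more than one size of the magazine; the one meant has the size given above.

How it is judged:
On the way, in this order (a step that is already met when the one before it is completed fails the run):
1. the wide end seat is dipped by the fingertips at least 2 mm, on its own (every other seat less than 1 mm down) (value of joint seat1 above 0.002 m and contact force between the fingers and seat1 above 0.3 N and value of joint each of seat2, seat3, seat4, seat5 below 0.001 m), for 0.1 s.
2. the second seat is dipped by the fingertips at least 2 mm, on its own (every other seat less than 1 mm down) (value of joint seat2 above 0.002 m and contact force between the fingers and seat2 above 0.3 N and value of joint each of seat1, seat3, seat4, seat5 below 0.001 m), for 0.1 s.
3. the third seat is dipped by the fingertips at least 2 mm, on its own (every other seat less than 1 mm down) (value of joint seat3 above 0.002 m and contact force between the fingers and seat3 above 0.3 N and value of joint each of seat1, seat2, seat4, seat5 below 0.001 m), for 0.1 s.
4. the fourth seat is dipped by the fingertips at least 2 mm, on its own (every other seat less than 1 mm down) (value of joint seat4 above 0.002 m and contact force between the fingers and seat4 above 0.3 N and value of joint each of seat1, seat2, seat3, seat5 below 0.001 m), for 0.1 s.
5. the last seat is dipped by the fingertips at least 2 mm, on its own (every other seat less than 1 mm down) (value of joint seat5 above 0.002 m and contact force between the fingers and seat5 above 0.3 N and value of joint each of seat1, seat2, seat3, seat4 below 0.001 m), for 0.1 s.
At the end, for the whole second after the job is handed in: All five seats are up again (less than 1 mm down); crucible, sieve and tin stand upright, at rest, within 8 mm of where they were (value of joint each of seat1, seat2, seat3, seat4, seat5 below 0.001 m and distance of each of crucible, sieve, tin from where it was at the start of the episode below 0.008 m and angle between each of crucible, sieve, tin's own z axis and vertical below 0.15 rad and linear speed of each of crucible, sieve, tin below 0.02 m/s); the robot touches nothing.
It fails at once if a seat is driven down to its bottom stop (8.5 mm or more) (value of joint any of seat1, seat2, seat3, seat4, seat5 above 0.0085 m).
It fails at once if the hand or arm pushes the magazine or a seat with more than 20 N (contact force between any of the arm, the fingers and magazine above 20 N).
It fails at once if the crucible, sieve or tin is shifted or lifted by more than 15 mm, or tipped over (distance of any of crucible, sieve, tin from where it was at the start of the episode above 0.015 m or angle between any of crucible, sieve, tin's own z axis and vertical above 0.4 rad).
It also fails if it takes over 51 s, if anything falls off the work surface, if the arm or the gripper's body presses on something with over 40 N, if the wrist force passes 120 N, or if a joint passes its speed limit or range.

## Working session

There is one attempt and no reset: what is moved stays moved. The work goes in short steps, Python scripts to look and compute and a shell command to move; the robot and the scene stay as the last step left them, time stands still between calls to the robot, and variables do not carry over. Pictures are saved under pics/ and viewed, at most 10 in all, crops included, and the job is handed in when it is done.

```bash
mkdir -p pics; cat > h.py <<'E'
import numpy as np, cv2
from station import *
def ray(cam,px,z,C=None):
    C=C or calibration(cam); E=np.array(C["extrinsics"]); R,t=E[:3,:3],E[:3,3]
    d=R.T@np.array([(px[0]-C["cx"])/C["fx"],(px[1]-C["cy"])/C["fy"],1]); o=-R.T@t
    return (o+d*(z-o[2])/d[2])
def proj(cam,P,C=None):
    C=C or calibration(cam); E=np.array(C["extrinsics"]); p=E[:3,:3]@np.array(P)+E[:3,3]
    return [C["fx"]*p[0]/p[2]+C["cx"],C["fy"]*p[1]/p[2]+C["cy"]]
E
python3 - <<'E'
from h import *
s=get_state();print(s,tip_reach if not callable(tip_reach) else tip_reach())
for c in ["scene","side"]:
    cv2.imwrite(f"pics/{c}0.png",grab_frame(c)[:,:,::-1])
    for q,z in [("magazine",0),("seat1_top",.044),("seat3_top",.044),("seat5_top",.044),("crucible",.03),("sieve",0),("tin",0)]:
        for m in mark_of(c,q)[:3]: print(c,q,np.round(m["location"]),round(m["conf"],2),ray(c,m["location"],z).round(3))
E
```

```text
{'t': 0.0, 'q': array([ 1.39112891e+00,  3.59385862e-01,  1.10652391e-02, -3.58751407e-04,
       -1.22407439e+00, -2.88074531e-01]), 'qd': array([ 4.94956854e-04,  1.46915514e-03, -1.82071226e-04,  8.72945658e-04,
        1.07864784e-03,  9.92504677e-05]), 'joint_efforts': array([ 1.89504637e-03, -5.82719493e+01,  2.93047714e+01,  6.99716493e+00,
        7.00741162e-03, -1.53486058e-04]), 'eef_pos': array([0.30416818, 0.60208044, 0.24462454]), 'ee_rot': array([ 3.13996402e+00, -1.30890868e-04, -4.67864016e-01]), 'force': array([ 0.03664858,  0.01646451, -0.33737889]), 'moment': array([-0.03776027,  0.03098129,  0.00100144]), 'gripper_force': 0.0, 'width': 0.08749091841058083} 0.019
scene magazine [403. 263.] 0.88 [0.359 0.045 0.   ]
scene magazine [286. 276.] 0.58 [ 0.584 -0.023 -0.   ]
scene seat1_top [320. 270.] 0.64 [0.54  0.035 0.044]
scene seat3_top [282. 261.] 0.55 [ 0.591 -0.02   0.044]
scene seat3_top [405. 259.] 0.52 [0.383 0.077 0.044]
scene seat5_top [389. 240.] 0.4 [0.379 0.017 0.044]
scene seat5_top [249. 246.] 0.39 [ 0.631 -0.086  0.044]
scene crucible [297. 252.] 0.52 [ 0.549 -0.045  0.03 ]
scene sieve [283. 194.] 0.67 [ 0.476 -0.275  0.   ]
scene tin [415. 400.] 0.69 [0.521 0.32  0.   ]
side magazine [240. 265.] 0.7 [ 0.362  0.053 -0.   ]
side seat1_top [220. 241.] 0.61 [0.337 0.077 0.044]
side seat1_top [339. 238.] 0.58 [0.532 0.02  0.044]
side seat3_top [388. 245.] 0.66 [ 0.605 -0.021  0.044]
side seat3_top [241. 254.] 0.56 [0.365 0.036 0.044]
side seat5_top [379. 267.] 0.71 [ 0.572 -0.063  0.044]
side seat5_top [417. 276.] 0.6 [ 0.623 -0.098  0.044]
side seat5_top [252. 275.] 0.57 [ 0.371 -0.015  0.044]
side crucible [363. 268.] 0.51 [ 0.551 -0.045  0.03 ]
side crucible [387. 244.] 0.4 [ 0.611 -0.007  0.03 ]
side sieve [371. 421.] 0.91 [ 0.471 -0.285  0.   ]
side tin [286. 159.] 0.83 [0.519 0.32  0.   ]
```

View pics/scene0.png

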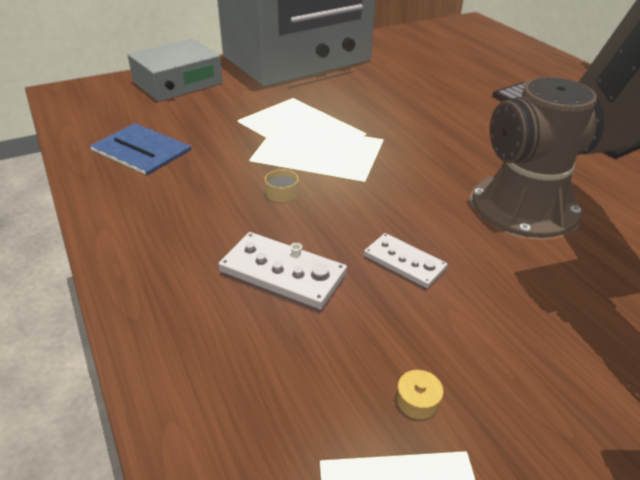

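View pics/side0.png

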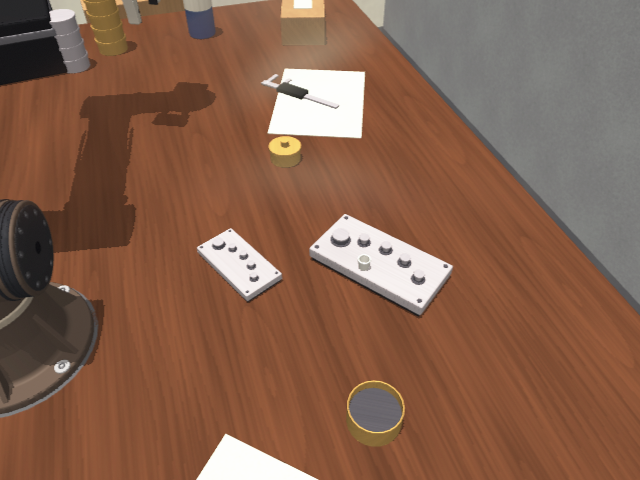

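The scene picture shows the big magazine at about (286,270). Its wide seat is at (320,270) and its narrow seats are at (298,272), (278,267), (261,258) and (250,246). The small look-alike is at (405,260). In the side picture the big one's seats run from (341,236) to (419,276), with the crucible on the hollow side.

```bash
cat >> h.py <<'E'
from scipy.optimize import least_squares
L=np.array([[-76,-7],[-40,12],[0,18],[40,12],[76,-7]])/1000
def seats(p):
    c,s=np.cos(p[2]),np.sin(p[2]); return np.c_[L@np.array([[c,s],[-s,c]])+p[:2],np.full(5,.044)]
def fit(obs,p0=(.584,-.023,-1.)):  # obs: list of (cam, calib, 5 px or None)
    def f(p):
        S=seats(p); return np.concatenate([np.subtract(proj(c,S[i],C),o) for c,C,px in obs for i,o in enumerate(px) if o is not None])
    return least_squares(f,p0,loss="soft_l1")
E
python3 - <<'E'
from h import *
a=("scene",calibration("scene"),[(320,269),(298,271),(278,266),(261,257),(250,245)])
b=("side",calibration("side"),[(341,235),(364,239),(386,245),(404,258),(419,275)])
for o in ([a],[b],[a,b]):
    r=fit(o); print(r.x.round(4),np.abs(r.fun).max().round(2))
print(seats(r.x).round(4)); print(np.degrees(r.x[2]),np.degrees(get_state()["ee_rot"][2]))
s=get_state(); print((r.x[:2]-s["eef_pos"][:2])/.03)
E
```

```text
[ 0.5898 -0.0223 -0.943 ] 1.35
[ 0.5867 -0.0318 -0.9453] 1.25
[ 0.5874 -0.029  -0.9471] 3.21
[[ 0.5373  0.0286  0.044 ]
 [ 0.5738  0.0105  0.044 ]
 [ 0.602  -0.0185  0.044 ]
 [ 0.6205 -0.0545  0.044 ]
 [ 0.6261 -0.0948  0.044 ]]
-54.26267046242867 -26.80129602140162
[  9.43314086 -21.04810234]
```

```bash
R='x'; python3 -m handwheel '[{"delta_pos":[0.5,-1,0],"dr":[0,0,-1.4]},{"delta_pos":[0.5,-1,0],"dr":[0,0,-1.4]},{"delta_pos":[0.5,-1,0],"dr":[0,0,-1.4]},{"delta_pos":[0.5,-1,0],"dr":[0,0,-1.4]},{"delta_pos":[0.5,-1,0],"dr":[0,0,-1.4]},{"delta_pos":[0.5,-1,0],"dr":[0,0,-1.4]},{"delta_pos":[0.5,-1,0],"dr":[0,0,-1.4]},{"delta_pos":[0.5,-1,0],"dr":[0,0,-1.4]},{"delta_pos":[0.5,-1,0],"dr":[0,0,-1.4]},{"delta_pos":[0.5,-1,0],"dr":[0,0,-1.4]}]' 1 5
python3 -m handwheel '[{"delta_pos":[0.4,-1,0],"dr":[0,0,-1.4]},{"delta_pos":[0.4,-1,0],"dr":[0,0,-1.4]},{"delta_pos":[0.4,-1,0],"dr":[0,0,-1.4]},{"delta_pos":[0.4,-1,0],"dr":[0,0,-1.4]},{"delta_pos":[0.4,-1,0],"dr":[0,0,-1.4]},{"delta_pos":[0.4,-1,0],"dr":[0,0,-1.4]},{"delta_pos":[0.4,-1,0],"dr":[0,0,-1.4]},{"delta_pos":[0.4,-1,0],"dr":[0,0,-1.4]},{"delta_pos":[0.4,-1,0],"dr":[0,0,-1.4]},{"delta_pos":[0.4,-1,0],"dr":[0,0,-1.4]}]'
python3 -m handwheel '[{"delta_pos":[0,0,0],"dr":[0,0,0]},{"delta_pos":[0,0,0],"dr":[0,0,0]}]'
python3 - <<'E'
from h import *
s=get_state();C=calibration("wrist");cv2.imwrite("pics/w1.png",grab_frame("wrist")[:,:,::-1])
p=[.5874,-.029,-.9471]
print(s["t"],s["eef_pos"],s["ee_rot"],s["force"],s["width"])
print(np.round([proj("wrist",S,C) for S in seats(p)]))
for k in range(1,6):
    print(k,[(np.round(m["location"],1),round(m["conf"],2)) for m in mark_of("wrist",f"seat{k}_top")])
E
```

```text
t: 1.8
eef_pos: [0.4548, 0.3012, 0.2458]
ee_rot: [-3.141, 0.0, -0.713]
force: [0.0, 0.0, 0.7]
width: 0.0133
gripper_force: 0.0
t: 2.8
eef_pos: [0.5748, 0.0012, 0.2458]
ee_rot: [-3.141, -0.0, -0.957]
force: [1.1, -0.2, 1.0]
width: 0.0008
gripper_force: 0.0
t: 3.0
eef_pos: [0.5744, 0.0017, 0.2454]
ee_rot: [3.141, 0.0, -0.958]
force: [-0.8, 0.5, -0.5]
width: 0.0009
gripper_force: 0.0
3.0 [0.57440006 0.00169609 0.24538978] [ 3.14134018e+00  1.69550130e-04 -9.58146898e-01] [-0.7821754   0.48271792 -0.52415351] 0.0009163456513202181
[[333. 259.]
 [315. 226.]
 [308. 187.]
 [313. 145.]
 [333. 104.]]
1 [(array([335. , 255.6]), 0.79)]
2 [(array([318.3, 224.4]), 0.74)]
3 [(array([309.5, 189.1]), 0.81)]
4 [(array([317.1, 143.8]), 0.75)]
5 [(array([333.9, 105.1]), 0.55), (array([565.7,  40.6]), 0.55)]
```

View pics/w1.png

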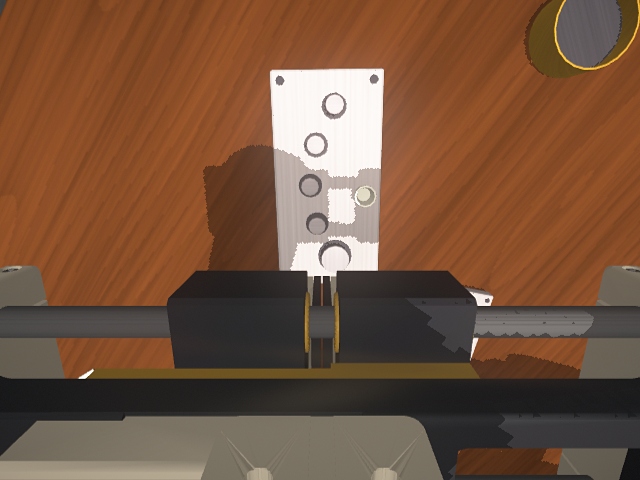

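The wrist picture shows all five seats: the wide one at (335,254), then (317,223), (310,185), (316,144) and (335,104). The crucible is at (365,196) to the right. The predicted pixels match closely.

```bash
python3 - <<'E'
from h import *
C=calibration("wrist");w=("wrist",C,[(335,254.5),(317.3,223),(310,185.5),(316.3,144),(334.5,104.5)])
a=("scene",calibration("scene"),[(320,269),(298,271),(278,266),(261,257),(250,245)])
b=("side",calibration("side"),[(341,235),(364,239),(386,245),(404,258),(419,275)])
for o in ([w],[w,w,a,b]):
    r=fit(o); print(r.x.round(4),np.round(r.fun[:10],1)); print(seats(r.x).round(4))
    s=get_state(); print(((seats(r.x)[0]-s["eef_pos"])/.03).round(2), np.degrees(r.x[2]-s["ee_rot"][2]))
E
```

```text
[ 0.5864 -0.0297 -0.9415] [ 0.5  3.3 -0.5  1.6  0.1 -0.2 -0.9 -0.6  0.6 -1.4]
[[ 0.5361  0.0276  0.044 ]
 [ 0.5726  0.0097  0.044 ]
 [ 0.601  -0.0191  0.044 ]
 [ 0.6197 -0.0549  0.044 ]
 [ 0.6255 -0.0952  0.044 ]]
[-1.27  0.81 -6.72] 0.7864921726881448
[ 0.5866 -0.0297 -0.9421] [ 0.3  3.1 -0.6  1.4  0.  -0.3 -1.  -0.8  0.5 -1.6]
[[ 0.5363  0.0276  0.044 ]
 [ 0.5728  0.0097  0.044 ]
 [ 0.6012 -0.0192  0.044 ]
 [ 0.6199 -0.055   0.044 ]
 [ 0.6257 -0.0953  0.044 ]]
[-1.26  0.81 -6.72] 0.7529626938226405
```

```bash
python3 -m handwheel '[{"delta_pos":[-0.3,0.2,-0.5],"dr":[0,0,0.75]},{"delta_pos":[-0.3,0.2,-1],"dr":[0,0,0]},{"delta_pos":[-0.3,0.2,-1],"dr":[0,0,0]},{"delta_pos":[-0.37,0.26,-1],"dr":[0,0,0]},{"delta_pos":[0,0,-1],"dr":[0,0,0]},{"delta_pos":[0,0,-0.8],"dr":[0,0,0]},{"delta_pos":[0,0,-0.4],"dr":[0,0,0]},{"delta_pos":[0,0,0],"dr":[0,0,0]},{"delta_pos":[0,0,0],"dr":[0,0,0]},{"delta_pos":[0,0,0],"dr":[0,0,0]}]'
python3 - <<'E'
from h import *
s=get_state();C=calibration("wrist");cv2.imwrite("pics/w2.png",grab_frame("wrist")[:,:,::-1])
cv2.imwrite("pics/s2.png",cv2.resize(grab_frame("side")[190:310,270:470],None,fx=4,fy=4)[:,:,::-1])
p=[.5866,-.0297,-.9421]
print(s["t"],s["eef_pos"],s["ee_rot"],s["force"])
print(((seats(p)[0]-s["eef_pos"])*1000).round(1));print(np.round([proj("wrist",S,C) for S in seats(p)]))
E
```

```text
t: 4.3
eef_pos: [0.5372, 0.0286, 0.0759]
ee_rot: [-3.139, -0.001, -0.943]
force: [0.5, 0.8, 0.3]
width: 0.0006
gripper_force: 0.0
4.3 [0.53724804 0.02862883 0.07587911] [-3.13945191e+00 -7.03935386e-04 -9.43071020e-01] [0.48628665 0.80811394 0.27949951]
[ -1.   -1.  -31.9]
[[320. 282.]
 [283. 216.]
 [268. 135.]
 [277.  41.]
 [320. -54.]]
```

View pics/w2.png

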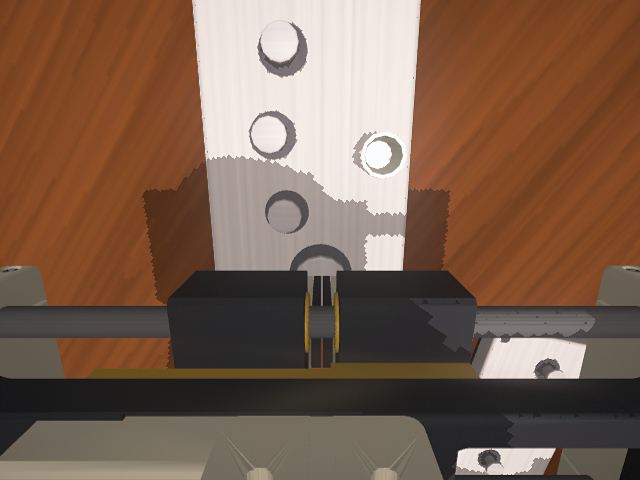

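View pics/s2.png

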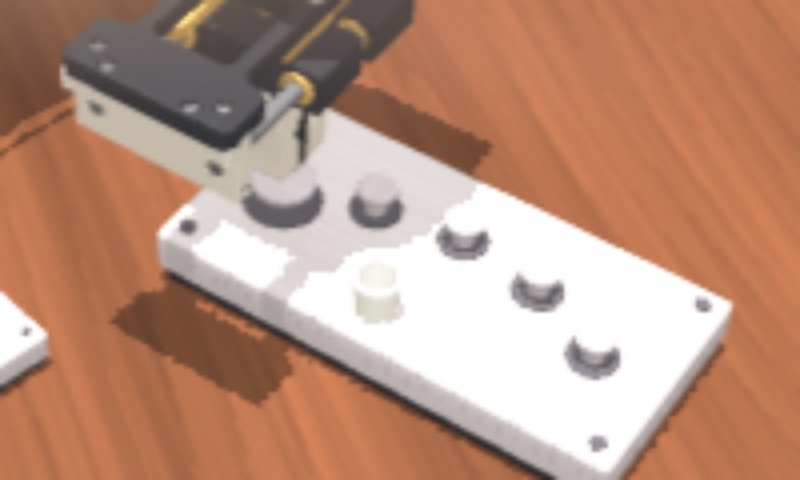

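Seats 2 to 4 in the wrist picture, at (285,214), (268,134) and (279,41), lie within 2 px of prediction. The side crop shows the closed tips over the wide seat. Next I press gently and watch z and force.

```bash
python3 -m handwheel '[{"delta_pos":[-0.03,-0.03,-0.2],"dr":[0,0,0]},{"delta_pos":[0,0,-0.2],"dr":[0,0,0]},{"delta_pos":[0,0,0],"dr":[0,0,0]},{"delta_pos":[0,0,0],"dr":[0,0,0]}]'
python3 -m handwheel '[{"delta_pos":[0,0,-0.07],"dr":[0,0,0]},{"delta_pos":[0,0,-0.05],"dr":[0,0,0]},{"delta_pos":[0,0,0],"dr":[0,0,0]},{"delta_pos":[0,0,0],"dr":[0,0,0]}]'
```

```text
t: 4.8
eef_pos: [0.5351, 0.0273, 0.0623]
ee_rot: [3.141, 0.0, -0.943]
force: [-0.2, -0.5, 1.0]
width: 0.0005
gripper_force: 0.6
t: 5.2
eef_pos: [0.5353, 0.0273, 0.059]
ee_rot: [3.141, -0.0, -0.943]
force: [-1.0, -0.4, 2.3]
width: 0.0002
gripper_force: 1.6
```

```bash
python3 -m handwheel '[{"delta_pos":[0,0,-0.03],"dr":[0,0,0]},{"delta_pos":[0,0,0],"dr":[0,0,0]}]'
python3 - <<'E'
from h import *
f=[]
for i in range(4):
    im=grab_frame("side"); f.append(np.r_[get_state()["force"],get_state()["eef_pos"][2]])
print(np.mean(f,0),f)
cv2.imwrite("pics/s3.png",cv2.resize(im[190:310,270:470],None,fx=4,fy=4)[:,:,::-1])
E
```

```text
t: 5.4
eef_pos: [0.5353, 0.0273, 0.0581]
ee_rot: [3.141, -0.0, -0.943]
force: [-1.5, 0.1, 3.8]
width: 0.0007
gripper_force: 1.9
[-1.73603298 -0.88589076  3.76190967  0.05807828] [array([-2.24656909, -0.41308876,  3.90706762,  0.05807463]), array([-1.01756608, -0.94188013,  3.94851683,  0.05806885]), array([-2.12306429, -1.25206417,  3.80497152,  0.0580987 ]), array([-1.55693245, -0.93652998,  3.38708271,  0.05807095])]
```

View pics/s3.png

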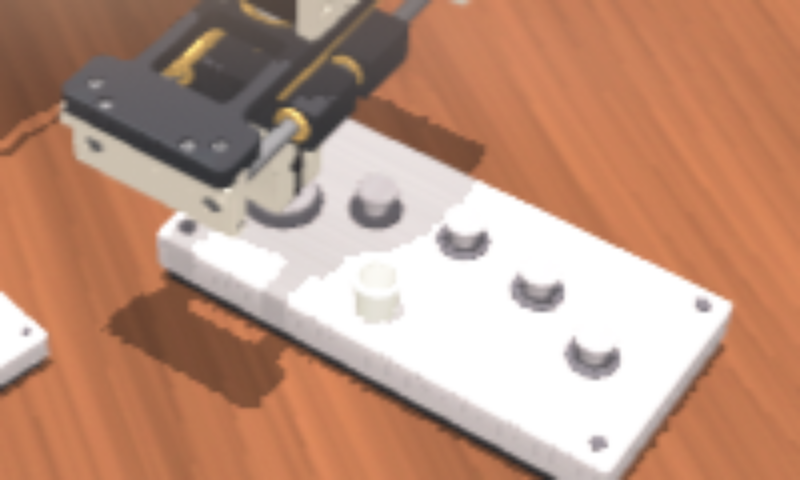

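Seat 1 (wide) is clearly down in the crop, force is 3.8 N (about 4.8 mm), and the others are up. On to seat 2.

```bash
python3 -m handwheel '[{"delta_pos":[0,0,-0.0],"dr":[0,0,0]},{"delta_pos":[0,0,0.3],"dr":[0,0,0]},{"delta_pos":[0,0,0.4],"dr":[0,0,0]},{"delta_pos":[0.4,-0.19,0],"dr":[0,0,0]},{"delta_pos":[0.45,-0.2,0],"dr":[0,0,0]},{"delta_pos":[0.4,-0.2,0],"dr":[0,0,0]},{"delta_pos":[0,0,0],"dr":[0,0,0]},{"delta_pos":[0,0,0],"dr":[0,0,0]}]'
python3 -m handwheel '[{"delta_pos":[0,0,-0.3],"dr":[0,0,0]},{"delta_pos":[0,0,-0.2],"dr":[0,0,0]},{"delta_pos":[0,0,0],"dr":[0,0,0]},{"delta_pos":[0,0,0],"dr":[0,0,0]}]'
```

```text
t: 6.4
eef_pos: [0.5729, 0.009, 0.0783]
ee_rot: [3.14, 0.001, -0.945]
force: [0.4, 0.2, -0.9]
width: 0.0003
gripper_force: 0.0
t: 6.8
eef_pos: [0.5725, 0.0097, 0.0637]
ee_rot: [3.141, 0.0, -0.943]
force: [-0.3, 0.4, -0.6]
width: 0.0003
gripper_force: 0.0
```

```bash
python3 -m handwheel '[{"delta_pos":[0,0,-0.1],"dr":[0,0,0]},{"delta_pos":[0,0,-0.07],"dr":[0,0,0]},{"delta_pos":[0,0,0],"dr":[0,0,0]},{"delta_pos":[0,0,0],"dr":[0,0,0]},{"delta_pos":[0,0,0],"dr":[0,0,0]}]'
python3 - <<'E'
from h import *
f=[]
for i in range(4):
    im=grab_frame("side"); f.append(np.r_[get_state()["force"],get_state()["eef_pos"]])
print(np.mean(f,0))
cv2.imwrite("pics/s4.png",cv2.resize(im[190:310,270:470],None,fx=4,fy=4)[:,:,::-1])
E
```

```text
t: 7.3
eef_pos: [0.573, 0.0098, 0.0592]
ee_rot: [-3.141, -0.0, -0.943]
force: [0.0, 1.8, 4.5]
width: 0.0003
gripper_force: 1.6
[-0.25004575  0.99083876  3.4479816   0.57304155  0.00979435  0.05916302]
```

View pics/s4.png

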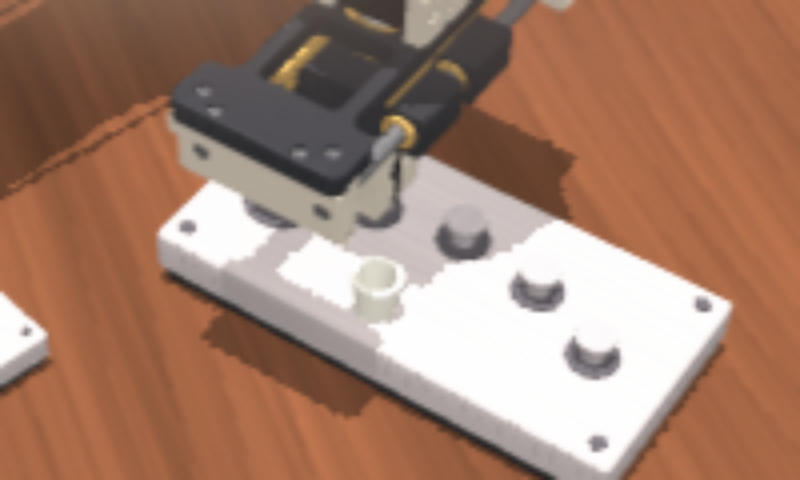

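Seat 2 is pressed alone: 3.4 N at about 3.8 mm matches one spring. On to seat 3.

```bash
python3 -m handwheel '[{"delta_pos":[0,0,0.3],"dr":[0,0,0]},{"delta_pos":[0,0,0.37],"dr":[0,0,0]},{"delta_pos":[0.3,-0.3,0],"dr":[0,0,0]},{"delta_pos":[0.34,-0.37,0],"dr":[0,0,0]},{"delta_pos":[0.3,-0.3,0],"dr":[0,0,0]},{"delta_pos":[0,0,0],"dr":[0,0,0]},{"delta_pos":[0,0,-0.3],"dr":[0,0,0]},{"delta_pos":[0,0,-0.2],"dr":[0,0,0]},{"delta_pos":[0,0,0],"dr":[0,0,0]},{"delta_pos":[0,0,0],"dr":[0,0,0]}]'
python3 -m handwheel '[{"delta_pos":[0,0,-0.1],"dr":[0,0,0]},{"delta_pos":[0,0,-0.07],"dr":[0,0,0]},{"delta_pos":[0,0,0],"dr":[0,0,0]},{"delta_pos":[0,0,0],"dr":[0,0,0]},{"delta_pos":[0,0,0],"dr":[0,0,0]}]'
python3 - <<'E'
from h import *
f=[]
for i in range(4):
    im=grab_frame("side"); f.append(np.r_[get_state()["force"],get_state()["eef_pos"]])
print(np.mean(f,0))
cv2.imwrite("pics/s5.png",cv2.resize(im[190:310,270:470],None,fx=4,fy=4)[:,:,::-1])
E
```

```text
t: 8.5
eef_pos: [0.6006, -0.0194, 0.0636]
ee_rot: [3.14, 0.0, -0.943]
force: [-0.2, -1.1, 1.0]
width: 0.0007
gripper_force: 0.0
t: 9.0
eef_pos: [0.6012, -0.0193, 0.0592]
ee_rot: [-3.141, -0.0, -0.943]
force: [-1.2, 0.6, 3.2]
width: 0.0006
gripper_force: 1.6
[-1.13777514  2.15980595  3.64290909  0.6011985  -0.01925972  0.05915457]
```

View pics/s5.png

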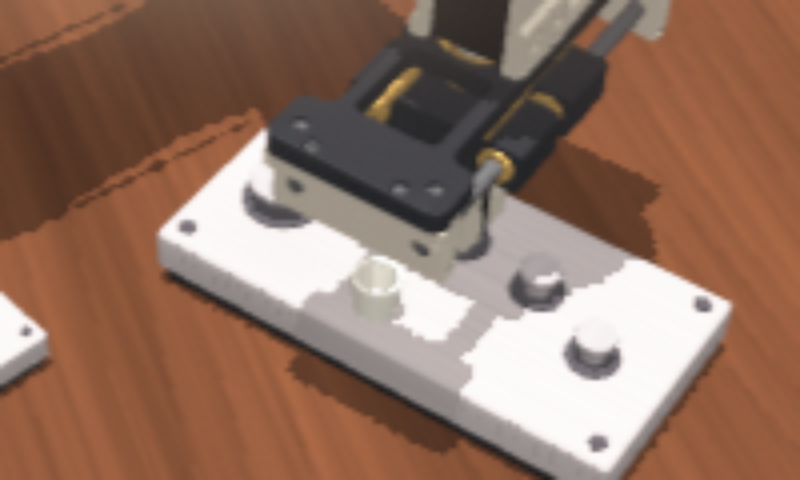

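Seat 3 is down alone (3.6 N), seat 1 is back up, and the crucible is unmoved at about (376,290). Seat 4 next.

```bash
python3 -m handwheel '[{"delta_pos":[0,0,0.3],"dr":[0,0,0]},{"delta_pos":[0,0,0.37],"dr":[0,0,0]},{"delta_pos":[0.2,-0.4,0],"dr":[0,0,0]},{"delta_pos":[0.22,-0.39,0],"dr":[0,0,0]},{"delta_pos":[0.2,-0.4,0],"dr":[0,0,0]},{"delta_pos":[0,0,0],"dr":[0,0,0]},{"delta_pos":[0,0,-0.3],"dr":[0,0,0]},{"delta_pos":[0,0,-0.2],"dr":[0,0,0]},{"delta_pos":[0,0,0],"dr":[0,0,0]},{"delta_pos":[0,0,0],"dr":[0,0,0]}]'
python3 -m handwheel '[{"delta_pos":[0,0,-0.1],"dr":[0,0,0]},{"delta_pos":[0,0,-0.07],"dr":[0,0,0]},{"delta_pos":[0,0,0],"dr":[0,0,0]},{"delta_pos":[0,0,0],"dr":[0,0,0]},{"delta_pos":[0,0,0],"dr":[0,0,0]}]'
python3 - <<'E'
from h import *
f=[]
for i in range(4):
    grab_frame("side"); f.append(np.r_[get_state()["force"],get_state()["eef_pos"]])
print(np.mean(f,0))
E
```

```text
t: 10.2
eef_pos: [0.6193, -0.0549, 0.0636]
ee_rot: [3.141, 0.0, -0.943]
force: [0.4, -0.1, 0.3]
width: 0.0001
gripper_force: 0.0
t: 10.7
eef_pos: [0.6199, -0.0549, 0.0592]
ee_rot: [-3.141, -0.0, -0.943]
force: [-0.9, 1.7, 4.2]
width: 0.0006
gripper_force: 1.6
[-0.71791832  2.51839625  3.2104169   0.61984129 -0.05493457  0.05917211]
```

Seat 4 is pressed (3.2 N, 3.8 mm). Seat 5 is at dx +5.8 mm, dy −40.4 mm.

```bash
python3 -m handwheel '[{"delta_pos":[0,0,0.3],"dr":[0,0,0]},{"delta_pos":[0,0,0.37],"dr":[0,0,0]},{"delta_pos":[0.06,-0.45,0],"dr":[0,0,0]},{"delta_pos":[0.07,-0.45,0],"dr":[0,0,0]},{"delta_pos":[0.06,-0.45,0],"dr":[0,0,0]},{"delta_pos":[0,0,0],"dr":[0,0,0]},{"delta_pos":[0,0,-0.3],"dr":[0,0,0]},{"delta_pos":[0,0,-0.2],"dr":[0,0,0]},{"delta_pos":[0,0,0],"dr":[0,0,0]},{"delta_pos":[0,0,0],"dr":[0,0,0]}]'
python3 -m handwheel '[{"delta_pos":[0,0,-0.1],"dr":[0,0,0]},{"delta_pos":[0,0,-0.07],"dr":[0,0,0]},{"delta_pos":[0,0,0],"dr":[0,0,0]},{"delta_pos":[0,0,0],"dr":[0,0,0]},{"delta_pos":[0,0,0],"dr":[0,0,0]}]'
python3 - <<'E'
from h import *
f=[]
for i in range(4):
    im=grab_frame("side"); f.append(np.r_[get_state()["force"],get_state()["eef_pos"]])
print(np.mean(f,0))
cv2.imwrite("pics/s7.png",cv2.resize(im[190:310,270:470],None,fx=4,fy=4)[:,:,::-1])
E
```

```text
t: 11.9
eef_pos: [0.625, -0.0954, 0.0636]
ee_rot: [3.14, 0.001, -0.943]
force: [0.6, 0.0, -0.4]
width: 0.0001
gripper_force: 0.0
t: 12.4
eef_pos: [0.6256, -0.0954, 0.0593]
ee_rot: [-3.141, -0.0, -0.943]
force: [-1.0, 1.2, 3.1]
width: 0.0005
gripper_force: 1.6
[-0.47734084  2.58250553  3.03109882  0.62561082 -0.09543099  0.05919775]
```

View pics/s7.png

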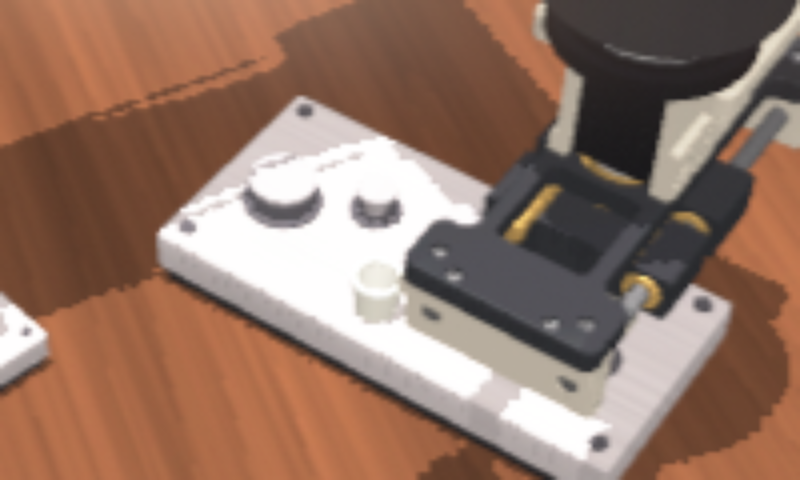

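The crop shows seat 5 under the tips, seats 1 and 2 up at (283,185) and (376,195), and the crucible still standing at (376,290). Now I lift clear.

```bash
python3 -m handwheel '[{"delta_pos":[0,0,0.3],"dr":[0,0,0]},{"delta_pos":[0,0,0.7],"dr":[0,0,0]},{"delta_pos":[0,0,1],"dr":[0,0,0]},{"delta_pos":[0,0,1],"dr":[0,0,0]},{"delta_pos":[0,0,1],"dr":[0,0,0]},{"delta_pos":[0,0,1],"dr":[0,0,0]},{"delta_pos":[0,0,0.5],"dr":[0,0,0]},{"delta_pos":[0,0,0],"dr":[0,0,0]},{"delta_pos":[0,0,0],"dr":[0,0,0]},{"delta_pos":[0,0,0],"dr":[0,0,0]}]'
python3 - <<'E'
from h import *
im=grab_frame("side")
for q,z in [("crucible",.03),("sieve",0),("tin",0)]: print(q,[(ray("side",m["location"],z).round(3),m["conf"]) for m in mark_of("side",q)[:2]])
cv2.imwrite("pics/s8.png",im[:,:,::-1])
E
```

```text
t: 13.6
eef_pos: [0.6246, -0.0958, 0.2228]
ee_rot: [3.14, 0.001, -0.944]
force: [-1.4, 0.6, -1.0]
width: 0.0004
gripper_force: 0.0
crucible [(array([ 0.554, -0.042,  0.03 ]), 0.56)]
sieve [(array([ 0.473, -0.286,  0.   ]), 0.96)]
tin [(array([0.52 , 0.325, 0.   ]), 0.64)]
```

View pics/s8.png

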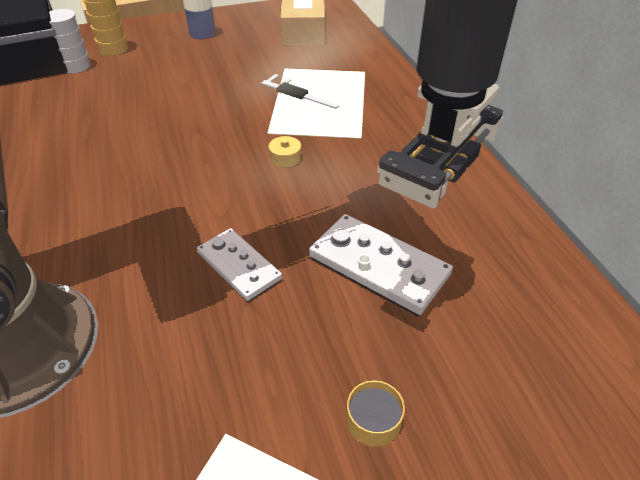

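The picture shows all five seats up, from (341,236) to (419,276). The crucible (364,262), sieve (375,412) and tin (285,152) are where they stood, and the hand is clear.

```bash
python3 -c "
from station import job_done; print(job_done())"
```

```text
the job is handed in; nothing more can be done
None
```

I pressed all five seats in order, each about 4–5 mm at 3–4 N, and all sprang back up; the crucible, sieve and tin stayed put, the hand is clear, and the job is handed in (no verdict was returned).

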